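# Load the air-clamped drilling jig and hang the template on its two pins

## Robot

A 6-joint arm with a two-finger parallel gripper is mounted at the origin on the work surface. World frame = base frame: x ahead of the robot, y to its left, z up, the work surface at z = 0. Lengths are in m, angles in rad, forces in N, time in s.
With the tool pointing down it reaches from about 0.275 to 0.975 m from the base axis. Payload 8.4 kg.
Tool frame: the origin (TCP) lies at the centre of the arm's flange, where the gripper is bolted on; the fingertips stand 190 mm ahead of it and the grasp point (between the pads) lies 171 mm ahead of it; z points along the fingers, y is the line along which they close (so a half turn about z gives the same grasp; the last joint's range is limited). The gripper opens to 92 mm and grips with 3 to 60 N. Pads are 20 mm wide; open, the fingers measure 128 mm over their backs; the gripper's body (75 mm by 189 mm) begins 69 mm behind the grasp point.
Start: joints at [1.335, 0.353, 1.633, -0, 1.155, -0.002], TCP at [0.145, 0.608, 0.405] pointing down, gripper open.
Joint ranges: [-2.63, 2.63], [-0.92, 2.1], [0.06, 2.66], [-1.3, 4.44], [0, 2.69], [-3.02, 3.02]. Speed limits (rad/s): [2.22, 2.22, 2.79, 3.14, 3.14, 3.14].

## Interface

Orientations are given as a 3x3 rotation matrix whose columns are the frame's x, y, z axes.
In Python, from rig import r, optics, search_frame gives the robot as it stands.
- The arm moves only by the tool send_rows, never from a script. Its arguments are lists of equal length, an entry for each row: "delta_pos": the shift along the tool's x, y, z in mm, a list of three; "angular": the turn, a rotation vector about the tool's x, y, z in rad, a list of three. In form: {"delta_pos": [[x, y, z], ...], "angular": [[ax, ay, az], ...]}. A call has 1 to 8 rows; each row is the pose to reach, as a shift and turn from the pose commanded when the call began, along the tool's axes at that moment; what a row does not reach only later rows make up. A row lasts 1/10 s, in which the tool goes at most 50 mm and 8.59 degrees, less where a joint would pass 70% of its speed; a pose out of reach is approached as far as the arm can. A call with a gripper value outside its range is refused whole. "gripper" is the opening, from 0 (shut) to 1 (fully open), set as the call begins (left out, the last holds). The fingers move at their own pace and stop on an object; "squeeze" is the grip in N (left out, the last holds). Time passes only in rows, so rows that repeat a pose let the fingers close. It gives the time, the measured TCP pose, the force, the opening and the grip force at its end, in the units of the state.
- r.read_state(): the state, without advancing time (a new reading comes with each control period).
- optics.camera(name): name is "side" or "top"; returns a dict with "frame" (420x560x3 uint8, red, green, blue), "fx", "fy", "cx", "cy" (pixels), "dist_coeffs" ([k1, k2, p1, p2, k3] as OpenCV has them; the pictures are not rectified), "pose" (4x4, takes a point from camera to world coordinates). Camera axes: x right, y up, looking along -z (the intrinsics and any distortion apply to the point x, -y, -z); pixel columns grow to the right and rows downward; lengths in m; the calibration is good to about 2 mm. A picture is of the moment at which its call begins. There is no depth.
- r.close_job(): hands the job in; it is judged then, once.
Trained networks look in the newest picture that a camera, given by its name, has taken for a name from the list of things; names that differ only in an ending like _2 or _b are one class to them, and where a whole thing is asked for, a point or a joint stands for the part that bears it (a point fixed in the world has none). Each returns a list of dicts, best first, with "p" (0 to 1); they miss things now and then, are a little off and sometimes report something else, mostly with a low value. They report only what shows in the picture. A call takes as long as a camera call. They do not tell look-alikes from the thing itself.
- search_frame(camera, name): "position" ([row, column] in pixels, amid what is visible of it).
The state is a dict: "time": time; "q": joint angles; "qd": joint speeds; "joint_torque": joint torques, N m; "position": TCP position; "orientation": TCP orientation; "contact_force": force on the tool from outside, world axes, zero at the start; "wrist_torque": the same for the moment, N m; "grip_width": finger opening in m; "finger_force": force on a finger pad.
Only numpy, scipy, OpenCV 4.12 (cv2) and the standard library are available. Lean on these libraries where they do the work, as an engineer would, in place of code of your own. Each camera call takes 0.05 s, during which the arm holds its last target. There are 200 camera calls.

## Task

Load the drilling jig on the bench. First shut the air by turning the valve lever fully to its stop, across the pipe; then push the wooden board along its channel until it is home against the stop, and hang the drilling template on the two upright pins, lowering it gently until it lies flat on both rails. Last, turn the air fully on again, lever along the pipe against its other stop, and leave the jar, screwdriver and tape measure where they are.

Things in the scene. Friction and masses are not known exactly. Their poses are not given: they have to be found in the camera images.
- jig: Drilling jig fixed to the bench; origin under it, midway between the pins. Grey base 210 (x) by 235 mm (y -85 to +150), 12 thick. Aluminium rails at x = -70 and +70, each 36 wide, 124 long (y), tops 36 above the bench. Between them a 104 mm wide channel along y, open at +y, closed at -y by a dark steel stop (face at y = -55, top 32 above the bench).
- pin_near (a point): Foot of the steel pin on the jig's -x rail: on the pin's axis, at the rail's top face (36 mm above the bench). Each pin is upright, 12 mm in diameter and 36 mm tall; its upper 12 mm taper to a 4 mm tip.
- pin_far (a point): Foot of the like pin on the jig's +x rail, 140 mm from the other, at the rail's top face.
- board: Loose pine board, 98 mm (x) by 110 mm (y) by 20 mm thick, 0.12 kg, lying in the jig's channel, underside 12 mm above the bench. Origin: centre of its underside; axes as the jig's. Starts drawn out 50 to 70 mm towards the jig's +y; home against the stop its origin is at y = 0 of the jig.
- template: Loose aluminium frame 190 (x) by 100 (y) by 8 mm, 0.36 kg, two windows, a 15 mm pin hole near each end. Starts flat on the bench. Origin: centre of the underside. Black bridge handle along x over its middle: bar 113 long, 18 wide, 42 to 58 mm above the underside, on end posts at x = -52.5 and +52.5. Fits the pins either way round; seated, its underside is 36 mm above the bench.
- hole_a (a point): Centre of the template's hole at its -x end (x = -70 mm, y = 0), at the underside.
- hole_b (a point): Centre of the template's hole at its +x end (x = +70 mm, y = 0), at the underside.
- valve_stem (a point): Turning axis of the ball valve's lever, at the lever's mid height (92 mm above the bench). Brass valve on a fixed steel pipe that rises from the bench, runs 160 mm level along this point's x axis, and goes down again (pipe top 58 mm, brass body 69 mm above the bench). The point's axes are fixed to the pipe.
- lever_tip (a point): Outer end of the level valve lever, on its centre line at mid height (92 mm above the bench), 125 mm from the turning axis. Its black grip is 20 mm wide, 16 mm tall and covers 40 to 125 mm from the axis. The point's y axis points outward along the lever.
- valve_lever (a joint): Lever angle, growing counter-clockwise from above. 0 = shut, on a hard stop: lever across the pipe, pointing to +y of valve_stem. 1.571 = open, on the other hard stop: lever along the pipe, pointing to -x of valve_stem. Stiff (0.25 N m, about 3 N at the grip), stays where left. Starts at 1.2 to 1.571 (open or nearly).
- jar: Closed clear jar with a steel cap, 72 mm wide, 90 mm tall, standing beyond the jig. Origin: centre of its underside. Leave it alone.
- driver: Screwdriver with a grey handle, 160 mm long, lying beyond the jig; origin under its middle. Leave it alone.
- tape_measure: Grey tape measure, 70 by 34 by 66 mm tall, standing on the bench. Origin: centre of its underside. Leave it alone.
Not all that is in view belongs to the job. Of the things that look like the template, the middle-sized one is meant. Of the things like the board, leave any that is turquoise; of the rest the larger one is meant.

How it is judged:
On the way, in this order (a step that is already met when the one before it is completed fails the run):
1. the valve is shut: lever within 5 degrees of its stop across the pipe (value of joint valve_lever below 0.09 rad), for 0.2 s.
2. with the valve shut, the board is pushed home, within 6 mm of the stop (y of board in the frame of jig below 0.006 m and value of joint valve_lever below 0.09 rad), for 0.2 s.
3. with the valve shut and the board home, the template lies on both rails, a pin through each hole (all of step 2 and ((distance between hole_a and pin_near below 0.0045 m and distance between hole_b and pin_far below 0.0045 m) or (distance between hole_a and pin_far below 0.0045 m and distance between hole_b and pin_near below 0.0045 m))), for 0.2 s.
4. the valve is open: lever within 5 degrees of its stop along the pipe (value of joint valve_lever above 1.48 rad), for 0.2 s.
At the end, for the whole second after the job is handed in: The template rests on both rails with a pin through each hole (each hole's underside centre within 4.5 mm of a pin's foot, either way round), the board is within 6 mm of home against the stop, the valve lever is within 5 degrees of its open stop, and template and board are at rest (((distance between hole_a and pin_near below 0.0045 m and distance between hole_b and pin_far below 0.0045 m) or (distance between hole_a and pin_far below 0.0045 m and distance between hole_b and pin_near below 0.0045 m)) and y of board in the frame of jig below 0.006 m and value of joint valve_lever above 1.48 rad and linear speed of each of template, board below 0.02 m/s); the robot touches nothing.
It fails at once if the template is dropped or slammed onto the jig: faster than 0.4 m/s within 39 mm above the rails and 30 mm of its place (horizontal distance between template and jig below 0.03 m and height (world z) of template below 0.075 m and linear speed of template above 0.4 m/s).
It fails at once if the jar is moved by more than 30 mm (distance of jar from where it was at the start of the episode above 0.03 m).
It fails at once if the driver is moved by more than 30 mm (distance of driver from where it was at the start of the episode above 0.03 m).
It fails at once if the tape measure is moved by more than 30 mm (distance of tape_measure from where it was at the start of the episode above 0.03 m).
It also fails if it takes over 72 s, if anything falls off the work surface, if the arm or the gripper's body presses on something with over 40 N, if the wrist force passes 120 N, or if a joint passes its speed limit or range.

## Working session

There is one attempt and no reset: what is moved stays moved. The work goes in short steps, Python scripts to look and compute and a tool call to move; the robot and the scene stay as the last step left them, time stands still between calls to the robot, and variables do not carry over. Pictures are saved under pics/ and viewed, at most 10 in all, crops included, and the job is handed in when it is done.

Besides the shell and the picture viewer there is one more tool, called after "Call:" as a command line: name --argument value ..., lists and objects as JSON in quotes. send_rows: Moves the arm, as the interface text tells. Its arguments: {"type":"object","properties":{"delta_pos":{"type":"array"},"angular":{"type":"array"},"gripper":{"type":"number"},"squeeze":{"type":"number"}},"required":["delta_pos","angular"]}

```bash
mkdir -p pics; ls
cat > h.py <<'E'
from rig import r, optics, search_frame
import numpy as np, cv2
def snap(n):
    c=optics.camera(n); return c
def ray(c,px):
    K=np.array([[c['fx'],0,c['cx']],[0,c['fy'],c['cy']],[0,0,1]])
    u=cv2.undistortPoints(np.array([[[px[0],px[1]]]],float),K,np.array(c['dist_coeffs'],float))[0,0]
    P=np.array(c['pose']); return P[:3,3],P[:3,:3]@np.array([u[0],-u[1],-1.])
def at(c,px,z):  # px=(col,row)
    o,d=ray(c,px); return o+d*(z-o[2])/d[2]
def proj(c,pts):
    P=np.array(c['pose']); K=np.array([[c['fx'],0,c['cx']],[0,c['fy'],c['cy']],[0,0,1]])
    X=(np.atleast_2d(pts)-P[:3,3])@P[:3,:3]*[1,-1,-1]
    return cv2.projectPoints(X,np.zeros(3),np.zeros(3),K,np.array(c['dist_coeffs'],float))[0][:,0]
E
python3 - <<'E'
from h import *
np.set_printoptions(precision=3,suppress=True)
for n in('top','side'):
    c=snap(n); cv2.imwrite(f'pics/{n}0.png',cv2.resize(c['frame'][:,:,::-1],(800,600)))
    print(n,c['fx'],c['cx'],c['cy'],c['dist_coeffs'],np.array(c['pose']))
    for k in['jig','pin_near','pin_far','board','template','hole_a','valve_stem','lever_tip','jar','driver','tape_measure']:
        print(k,[(np.round(d['position']).tolist(),round(d['p'],2)) for d in search_frame(n,k)])
E
```

```text
pics
top 415.40224807109666 275.26454865805954 209.28929451669947 [-0.071  0.     0.     0.     0.   ] [[-0.042  0.973 -0.228  0.294]
 [-0.999 -0.041  0.008  0.121]
 [-0.002  0.228  0.974  1.177]
 [ 0.     0.     0.     1.   ]]
jig [([212.0, 310.0], 0.75)]
pin_near [([209.0, 310.0], 0.81)]
pin_far [([211.0, 308.0], 0.95)]
board [([278.0, 322.0], 0.96), ([315.0, 161.0], 0.95), ([210.0, 288.0], 0.77)]
template [([209.0, 210.0], 0.93), ([290.0, 225.0], 0.86), ([226.0, 123.0], 0.73)]
hole_a [([210.0, 210.0], 0.94), ([228.0, 124.0], 0.77), ([287.0, 223.0], 0.71)]
valve_stem [([216.0, 421.0], 0.71)]
lever_tip [([225.0, 418.0], 0.78)]
jar [([147.0, 255.0], 0.59)]
driver [([145.0, 332.0], 0.79), ([209.0, 214.0], 0.63), ([223.0, 422.0], 0.38)]
tape_measure [([143.0, 373.0], 0.6)]
side 389.3444922100309 281.14175919052286 214.00979262738787 [0.015 0.    0.    0.    0.   ] [[ 0.996  0.055 -0.072  0.471]
 [-0.09   0.725 -0.683 -0.479]
 [ 0.015  0.686  0.727  0.741]
 [ 0.     0.     0.     1.   ]]
jig [([277.0, 294.0], 0.95), ([302.0, 394.0], 0.49), ([410.0, 264.0], 0.19)]
pin_near [([280.0, 294.0], 0.72)]
pin_far [([280.0, 298.0], 0.61)]
board [([294.0, 206.0], 0.89), ([158.0, 183.0], 0.67), ([252.0, 297.0], 0.59), ([402.0, 268.0], 0.44)]
template [([192.0, 285.0], 0.89), ([137.0, 268.0], 0.79), ([209.0, 207.0], 0.77)]
hole_a [([201.0, 206.0], 0.96), ([137.0, 267.0], 0.94), ([192.0, 286.0], 0.62)]
valve_stem [([408.0, 266.0], 0.73), ([277.0, 296.0], 0.6)]
lever_tip [([406.0, 269.0], 0.85)]
jar [([213.0, 363.0], 0.91)]
driver [([302.0, 393.0], 0.76)]
tape_measure [([355.0, 414.0], 0.76), ([191.0, 288.0], 0.44)]
```

View pics/top0.png

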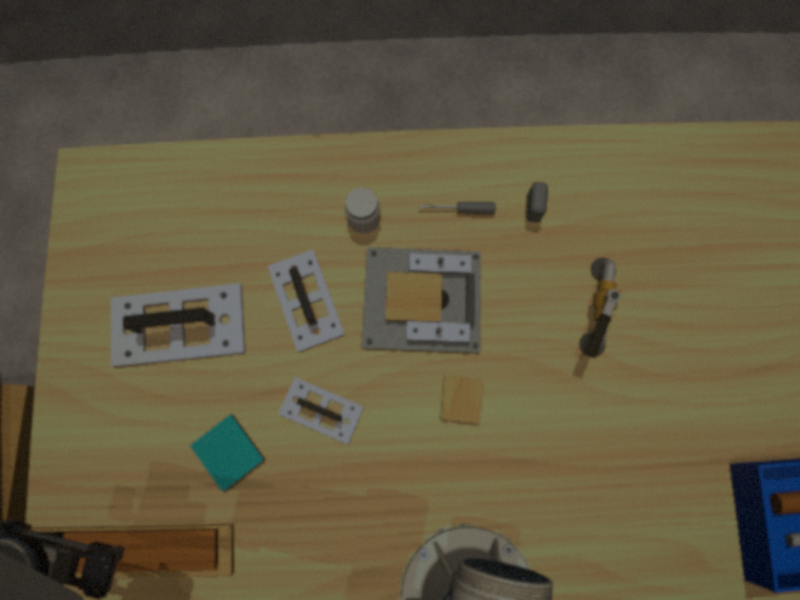

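View pics/side0.png

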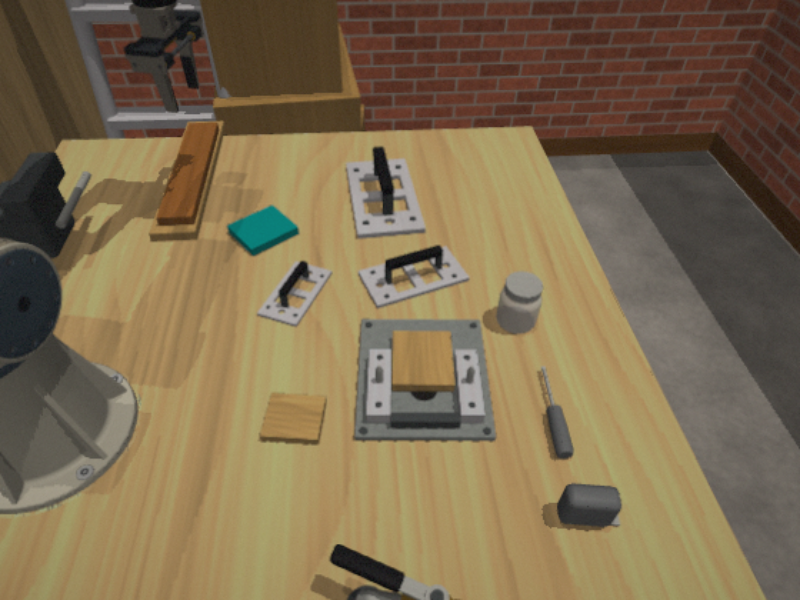

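The top view has three frames, at 800x600 pixels (176,325) large, (306,300) middle and (320,410) small; (306,300) is the middle-sized one, so it is the template. The board candidates are the pine one in the jig (413,297), a smaller pine one at (462,400) and a turquoise one. The one in the jig is larger, so it is the board. The lever points at the robot, with its tip near (590,350). I'll confirm this in an enlarged crop.

Run:
```python
from h import *
c=snap('top'); f=c['frame'][160:265,185:440,::-1]
g=cv2.convertScaleAbs(cv2.resize(f,None,fx=3.1,fy=3.1,interpolation=cv2.INTER_CUBIC),alpha=1.6)
cv2.imwrite('pics/crop1.png',g); 
c=snap('side'); cv2.imwrite('pics/crop2.png',cv2.resize(c['frame'][150:420,200:440,::-1],None,fx=2.2,fy=2.2,interpolation=cv2.INTER_CUBIC))
```

```text
(no output)
```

View pics/crop1.png

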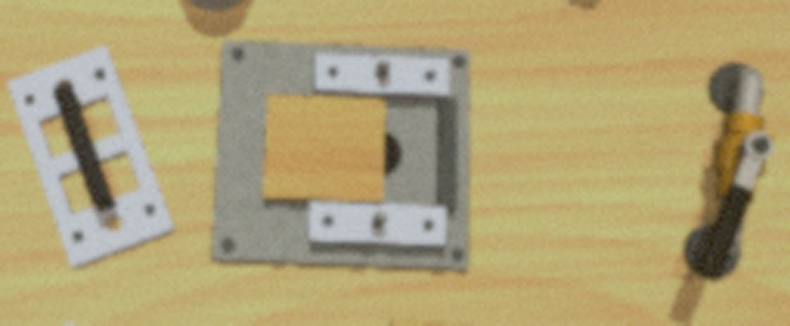

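View pics/crop2.png

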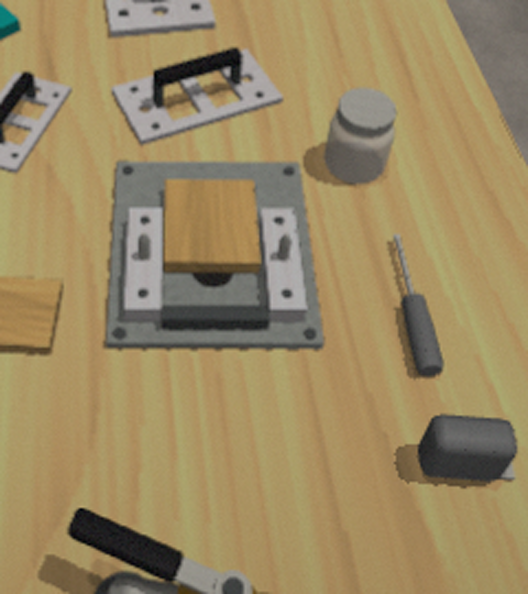

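```bash
cat > fit.py <<'E'
from h import *
from scipy.optimize import least_squares
C={n:snap(n) for n in('top','side')}
def t(x,y): return ('top',(185+(x+.5)/3.1-.5,160+(y+.5)/3.1-.5))
def s(x,y): return ('side',(200+(x+.5)/2.2-.5,150+(y+.5)/2.2-.5))
def fit(name,obs,x0):
    def tr(p,X): 
        a=p[2]; return np.array([p[0]+X[0]*np.cos(a)-X[1]*np.sin(a),p[1]+X[0]*np.sin(a)+X[1]*np.cos(a),X[2]])
    f=lambda p:np.concatenate([proj(C[v[0]],tr(p,np.array(X)/1000))[0]-v[1] for X,v in obs])
    o=least_squares(f,x0,loss='soft_l1'); print(name,o.x.round(4),'res px\n',f(o.x).reshape(-1,2).round(1).tolist()); return o.x
J=[]
for X,a in zip([(105,150,12),(105,-85,12),(-105,-85,12),(-105,150,12)],[(222,42),(468,50),(466,270),(213,262)]): J.append((X,t(*a)))
for X,a in zip([(88,62,36),(88,-62,36),(52,-62,36),(52,62,36),(-52,62,36),(-52,-62,36),(-88,-62,36),(-88,62,36)],[(318,52),(450,57),(448,96),(315,90),(311,201),(446,206),(445,245),(309,239)]): J.append((X,t(*a)))
for X,a in zip([(-88,62,36),(-52,62,36),(-52,-62,36),(-88,-62,36),(52,62,36),(88,62,36),(88,-62,36),(52,-62,36)],[(130,208),(162,208),(162,308),(125,308),(262,208),(292,208),(305,309),(269,309)]): J.append((X,s(*a)))
for X,a in zip([(-105,150,12),(105,150,12),(105,-85,12),(-105,-85,12)],[(118,162),(300,163),(322,345),(107,345)]): J.append((X,s(*a)))
if __name__=='__main__':
    fit('jig',J,[.5,.1,0])
    T=[]
    Xs=[(95,50,8),(95,-50,8),(-95,-50,8),(-95,50,8)]
    for X,a in zip(Xs,[(10,83),(105,46),(173,229),(74,267)]): T.append((X,t(*a)))
    for X,a in zip(Xs,[(252,53),(282,100),(143,139),(114,93)]): T.append((X,s(*a)))
    fit('template',T,[.5,.25,.3])
    # board
    B=[]
    Xs=[(49,55,32),(49,-55,32),(-49,-55,32),(-49,55,32)]
    for X,a in zip(Xs,[(268,95),(386,97),(384,201),(263,198)]): B.append((X,t(*a)))
    for X,a in zip(Xs,[(255,181),(260,262),(164,262),(166,181)]): B.append((X,s(*a)))
    fit('board',B,[.5,.1,0])
    st=t(760,145); print('stem top',at(C['top'],st[1],.1)); st=s(234,586); print('stem side',at(C['side'],st[1],.1))
    for p in[(70,517),(82,509),(75,535)]: print('tip side',at(C['side'],s(*p)[1],.1 if p[1]<530 else .084))
    for p in[(735,85),(712,252)]: print('feet',at(C['top'],t(*p)[1],.0))
    print('grip',at(C['top'],t(738,188)[1],.1),at(C['side'],s(182,563)[1],.1))
    print('jar',at(C['side'],s(358,165)[1],0),'tape',at(C['side'],s(465,475)[1],0))
    q=r.read_state(); print(q['time'],q['position'],q['orientation'])
E
python3 fit.py
```

```text
jig [ 0.5624  0.022  -0.0835] res px
 [[0.2, -0.4], [0.6, 0.2], [0.6, 0.1], [-0.8, -0.7], [-0.9, 0.5], [-0.4, 0.7], [0.1, 0.1], [-0.4, 0.3], [-0.5, 0.2], [0.3, 0.4], [0.4, 0.6], [-0.3, 0.7], [-0.6, -0.1], [0.4, -0.0], [0.0, 0.6], [-0.3, 0.6], [-0.3, 0.2], [1.5, 0.2], [1.5, 0.3], [0.8, 0.3], [-0.4, -0.5], [0.1, -0.5], [1.6, -0.4], [-0.3, -0.6]]
template [0.5754 0.289  0.3192] res px
 [[-0.2, -0.8], [1.2, -0.3], [0.8, -0.0], [-0.4, -0.0], [-1.5, -1.3], [1.3, -0.5], [-0.4, 1.3], [-0.7, -2.2]]
board [ 0.5658  0.0715 -0.0842] res px
 [[-0.2, -0.3], [0.1, 0.6], [-0.0, 0.7], [-0.2, 0.1], [-0.0, -0.3], [1.0, 0.6], [0.3, 0.4], [-0.3, -0.6]]
stem top [ 0.53657974 -0.30364756  0.1       ]
stem side [ 0.53506005 -0.30014151  0.1       ]
tip side [ 0.4225977  -0.24436405  0.1       ]
tip side [ 0.43131526 -0.23944154  0.1       ]
tip side [ 0.42500731 -0.25162899  0.084     ]
feet [ 0.61911116 -0.32629713  0.        ]
feet [ 0.45913494 -0.2848034   0.        ]
grip [ 0.49945268 -0.2795142   0.1       ] [ 0.50067768 -0.28236437  0.1       ]
jar [0.74930709 0.16325688 0.        ] tape [ 0.75780093 -0.20070019  0.        ]
1.4 [0.14476257 0.60798979 0.40467156] [[-9.72803856e-01  2.31630430e-01 -3.90870520e-05]
 [ 2.31630432e-01  9.72803855e-01 -4.71400984e-05]
 [ 2.71049536e-05 -5.49118202e-05 -9.99999998e-01]]
```

Crop 1 shows the template at (90,155), the board in the channel at (325,148), the pins at (383,70) and (379,218), and the lever from (760,145) down to about (712,250). Crop 2 agrees, with the lever tip at (76,524). The lever is at about 1.36 rad. I'm moving above the lever grip.

Call:
send_rows --delta_pos '[[-166,-257,0],[-166,-257,0],[-166,-257,0],[-166,-257,0],[-166,-257,0],[-166,-257,0],[-166,-257,0],[-166,-257,0]]' --angular '[[0,0,0],[0,0,0],[0,0,0],[0,0,0],[0,0,0],[0,0,0],[0,0,0],[0,0,0]]'

```text
time: 2.2
position: [0.2472, 0.3187, 0.4051]
orientation: [[-0.972, 0.234, 0.001], [0.234, 0.972, 0.001], [-0.0, 0.001, -1.0]]
contact_force: [0.0, -0.0, -0.0]
grip_width: 0.0923
finger_force: 0.0
```

Call:
send_rows --delta_pos '[[-166,-257,0],[-166,-257,0],[-166,-257,0],[-166,-257,0],[-166,-257,0],[-166,-257,0],[-166,-257,0],[-166,-257,0]]' --angular '[[0,0,0],[0,0,0],[0,0,0],[0,0,0],[0,0,0],[0,0,0],[0,0,0],[0,0,0]]'

```text
time: 3.0
position: [0.3498, 0.0308, 0.4048]
orientation: [[-0.972, 0.235, 0.0], [0.235, 0.972, 0.001], [-0.0, 0.001, -1.0]]
contact_force: [-0.1, 0.6, -1.0]
grip_width: 0.092
finger_force: 0.0
```

Call:
send_rows --delta_pos '[[-166,-257,0],[-166,-257,0],[-166,-257,0],[-166,-257,0],[-166,-257,0],[-166,-257,0],[-166,-257,0],[-166,-257,0]]' --angular '[[0,0,0.237],[0,0,0.237],[0,0,0.237],[0,0,0.237],[0,0,0.237],[0,0,0.237],[0,0,0.237],[0,0,0.237]]'

```text
time: 3.8
position: [0.4523, -0.2562, 0.4041]
orientation: [[-0.892, 0.453, -0.001], [0.453, 0.892, 0.001], [0.001, 0.001, -1.0]]
contact_force: [-0.1, 0.9, 0.3]
grip_width: 0.0917
finger_force: 0.0
```

Call:
send_rows --delta_pos '[[0,0,45],[0,-1,90],[0,-2,130],[0,-2,136],[0,-2,136]]' --angular '[[0,0,0],[0,0,0],[0,0,0],[0,0,0],[0,0,0]]' --gripper 0.8

```text
time: 4.3
position: [0.45, -0.2571, 0.2684]
orientation: [[-0.892, 0.452, -0.002], [0.452, 0.892, 0.002], [0.003, 0.0, -1.0]]
contact_force: [0.6, 0.2, 0.5]
grip_width: 0.0735
finger_force: 0.0
```

Call:
send_rows --delta_pos '[[0,0,0],[0,0,0],[0,0,0],[0,0,0],[0,0,0],[0,0,0],[0,0,0],[0,0,0]]' --angular '[[0,0,0],[0,0,0],[0,0,0],[0,0,0],[0,0,0],[0,0,0],[0,0,0],[0,0,0]]' --gripper 0 --squeeze 8

```text
time: 5.1
position: [0.4497, -0.2591, 0.2687]
orientation: [[-0.891, 0.454, -0.0], [0.454, 0.891, 0.0], [0.0, 0.0, -1.0]]
contact_force: [-0.3, 2.5, 2.1]
grip_width: 0.02
finger_force: 8.0
```

```bash
cat >> h.py <<'E'
def delta(st,pos,yang):
    """tool-frame shift (mm) and turn about tool z to reach pos with tool y at angle yang (tool down)"""
    R=np.array(st['orientation']); y=np.arctan2(R[1,1],R[0,1])
    return (R.T@(np.array(pos)-st['position'])*1000).round(1).tolist(), round(-((yang-y+np.pi)%(2*np.pi)-np.pi),3)
E
python3 - <<'E'
from h import *
st=r.read_state(); print(st['position'],st['grip_width'],st['finger_force'],st['contact_force'],st['time'],st['q'])
S=np.array([.536,-.302]); p=st['position'][:2]-S; a0=np.arctan2(p[1],p[0]); rad=np.hypot(*p); print(rad,a0,a0-1.317)
for a in np.linspace(a0,1.317-.03,17)[1:]:
    print(delta(st,[*(S+rad*np.array([np.cos(a),np.sin(a)])),st['position'][2]],a-np.pi/2+ (1.103-(a0-np.pi/2))))
E
```

```text
[ 0.44970246 -0.25913287  0.26873426] 0.019956925024365003 8.001869693398476 [-0.25399554  2.50353055  2.12050667] 5.1 [-5.25705618e-01  3.68598832e-01  1.97160184e+00  2.38997206e-04
  8.01643161e-01 -1.62577184e+00]
0.09635795342683129 2.6805593506604453 1.3635593506604453
([-0.3, 8.4, 0.0], np.float64(0.084))
([-1.3, 16.7, 0.0], np.float64(0.171))
([-3.0, 24.9, 0.0], np.float64(0.258))
([-5.5, 33.0, 0.0], np.float64(0.345))
([-8.6, 40.7, 0.0], np.float64(0.432))
([-12.4, 48.2, 0.0], np.float64(0.519))
([-16.8, 55.3, 0.0], np.float64(0.607))
([-21.8, 62.1, 0.0], np.float64(0.694))
([-27.4, 68.3, 0.0], np.float64(0.781))
([-33.6, 74.0, 0.0], np.float64(0.868))
([-40.2, 79.2, 0.0], np.float64(0.955))
([-47.2, 83.8, 0.0], np.float64(1.042))
([-54.6, 87.8, 0.0], np.float64(1.129))
([-62.3, 91.1, 0.0], np.float64(1.216))
([-70.3, 93.7, 0.0], np.float64(1.303))
([-78.4, 95.6, -0.0], np.float64(1.39))
```

Call:
send_rows --delta_pos '[[-0.3,8.4,0],[-1.3,16.7,0],[-3,24.9,0],[-5.5,33,0],[-8.6,40.7,0],[-12.4,48.2,0],[-16.8,55.3,0],[-21.8,62.1,0]]' --angular '[[0,0,0.084],[0,0,0.171],[0,0,0.258],[0,0,0.345],[0,0,0.432],[0,0,0.519],[0,0,0.607],[0,0,0.694]]'

```text
time: 5.9
position: [0.4975, -0.2138, 0.2687]
orientation: [[-0.392, 0.92, -0.0], [0.92, 0.392, -0.001], [-0.001, -0.0, -1.0]]
contact_force: [-0.9, -3.8, -0.0]
grip_width: 0.0195
finger_force: 8.0
```

Call:
send_rows --delta_pos '[[-0.3,8.4,0],[-1.3,16.7,0],[-3,24.9,0],[-5.5,33,0],[-8.6,40.7,0],[-12.4,48.2,0],[-16.8,55.3,0],[-16.8,55.3,0]]' --angular '[[0,0,0.084],[0,0,0.171],[0,0,0.258],[0,0,0.345],[0,0,0.432],[0,0,0.519],[0,0,0.607],[0,0,0.607]]'

```text
time: 6.7
position: [0.5554, -0.208, 0.2687]
orientation: [[0.201, 0.98, 0.001], [0.98, -0.201, -0.001], [-0.001, 0.001, -1.0]]
contact_force: [-0.8, -3.4, 1.3]
grip_width: 0.02
finger_force: 8.0
```

Call:
send_rows --delta_pos '[[-0.3,3,0],[-0.5,6,0],[-0.6,8,0],[-0.6,8,0],[-0.6,8,0]]' --angular '[[0,0,0.03],[0,0,0.06],[0,0,0.08],[0,0,0.08],[0,0,0.08]]'

```text
time: 7.2
position: [0.5612, -0.2096, 0.2685]
orientation: [[0.275, 0.961, -0.003], [0.961, -0.275, 0.0], [-0.001, -0.003, -1.0]]
contact_force: [-6.7, -3.3, 6.4]
grip_width: 0.0201
finger_force: 8.0
```

Call:
send_rows --delta_pos '[[0,3,0],[0,3,0],[0,3,0]]' --angular '[[0,0,0],[0,0,0],[0,0,0]]'

```text
time: 7.5
position: [0.5623, -0.2098, 0.2679]
orientation: [[0.275, 0.961, -0.009], [0.961, -0.275, 0.002], [-0.0, -0.009, -1.0]]
contact_force: [-15.3, 0.4, 10.9]
grip_width: 0.0198
finger_force: 8.0
```

Run:
```python
from h import *
st=r.read_state(); print(st['position'],st['contact_force'],st['wrist_torque'])
```

```text
[ 0.56232738 -0.20978046  0.26786065] [-15.25265162   0.390531    10.89115609] [-0.01533961  2.61411445  0.12437644]
```

Call:
send_rows --delta_pos '[[0,0,0],[0,0,0],[0,0,0],[0,0,0],[0,0,-40],[0,0,-80],[0,0,-100],[0,0,-100]]' --angular '[[0,0,0],[0,0,0],[0,0,0],[0,0,0],[0,0,0],[0,0,0],[0,0,0],[0,0,0]]' --gripper 0.7

```text
time: 8.3
position: [0.5664, -0.2106, 0.3722]
orientation: [[0.277, 0.961, 0.006], [0.961, -0.277, -0.002], [-0.0, 0.006, -1.0]]
contact_force: [-0.7, -0.7, 0.3]
grip_width: 0.0643
finger_force: 0.0
```

Run:
```python
from h import *
st=r.read_state(); print(st['position'],st['contact_force'],delta(st,[.574,.1615,.3],-.0835))
c=snap('side'); cv2.imwrite('pics/s2.png',cv2.resize(c['frame'][150:420,200:440,::-1],None,fx=2.2,fy=2.2,interpolation=cv2.INTER_CUBIC))
```

```text
[ 0.56644674 -0.21062936  0.37219257] [-0.6809698  -0.72180108  0.3084587 ] ([359.7, -96.2, 71.5], np.float64(-0.197))
```

View pics/s2.png

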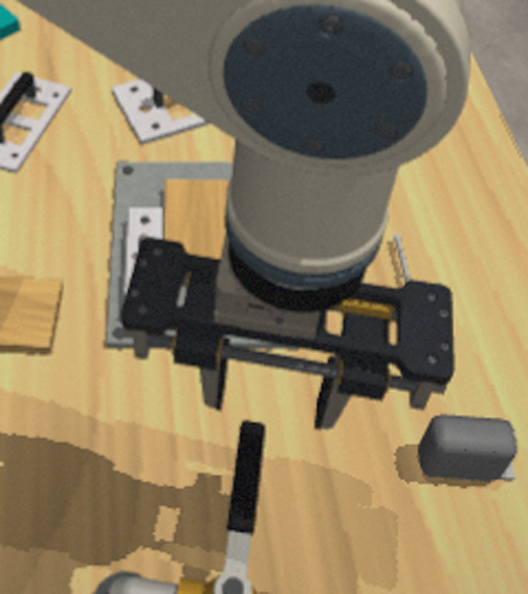

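The lever now lies across the pipe: stem at (234,588), tip at (253,425). Next I push the board.

Call:
send_rows --delta_pos '[[360,-96,0],[360,-96,0],[360,-96,0],[360,-96,0],[360,-96,0],[360,-96,0],[360,-96,0],[360,-96,0]]' --angular '[[0,0,-0.197],[0,0,-0.197],[0,0,-0.197],[0,0,-0.197],[0,0,-0.197],[0,0,-0.197],[0,0,-0.197],[0,0,-0.197]]' --gripper 0

```text
time: 9.15
position: [0.5722, 0.1658, 0.3669]
orientation: [[0.081, 0.997, -0.002], [0.997, -0.081, 0.0], [0.0, -0.002, -1.0]]
contact_force: [0.4, -0.4, 0.1]
grip_width: 0.0023
finger_force: 0.0
```

Run:
```python
from h import *
st=r.read_state(); print(st['position'],st['grip_width'],delta(st,[.574,.1615,.208],-.0835))
```

```text
[0.57221533 0.16577853 0.36692815] 0.0022837963411525795 ([-4.1, 2.5, 158.9], np.float64(0.002))
```

Call:
send_rows --delta_pos '[[-2,2,45],[-4,2,90],[-4,2,130],[-4,2,155],[-4,2,159],[-4,2,159]]' --angular '[[0,0,0],[0,0,0],[0,0,0],[0,0,0],[0,0,0],[0,0,0]]'

```text
time: 9.75
position: [0.574, 0.1579, 0.2084]
orientation: [[0.084, 0.996, -0.003], [0.996, -0.084, -0.001], [-0.001, -0.003, -1.0]]
contact_force: [0.3, -0.3, 1.0]
grip_width: 0.0004
finger_force: 0.0
```

Call:
send_rows --delta_pos '[[-15,0,0],[-30,0,0],[-40,0,0],[-50,0,0],[-58,0,0],[-64,0,0],[-68,0,0],[-68,0,0]]' --angular '[[0,0,0],[0,0,0],[0,0,0],[0,0,0],[0,0,0],[0,0,0],[0,0,0],[0,0,0]]'

```text
time: 10.55
position: [0.5688, 0.0898, 0.2096]
orientation: [[0.084, 0.996, -0.0], [0.996, -0.084, -0.0], [-0.0, -0.0, -1.0]]
contact_force: [0.5, -0.0, -0.7]
grip_width: 0.0007
finger_force: 0.0
```

Call:
send_rows --delta_pos '[[-3,0,0],[-6,0,0],[-6,0,0]]' --angular '[[0,0,0],[0,0,0],[0,0,0]]'

```text
time: 10.85
position: [0.5681, 0.0869, 0.2096]
orientation: [[0.086, 0.996, -0.001], [0.996, -0.086, 0.005], [0.005, -0.001, -1.0]]
contact_force: [-2.4, 23.1, 0.9]
grip_width: 0.0003
finger_force: 11.1
```

Call:
send_rows --delta_pos '[[10,0,0],[30,0,0],[40,0,-40],[60,0,-90],[80,0,-140],[80,0,-150],[80,0,-150]]' --angular '[[0,0,0],[0,0,0],[0,0,0],[0,0,0],[0,0,0],[0,0,0],[0,0,0]]'

```text
time: 11.55
position: [0.5759, 0.1651, 0.3628]
orientation: [[0.082, 0.997, 0.005], [0.997, -0.082, 0.001], [0.002, 0.005, -1.0]]
contact_force: [-1.2, -0.5, -0.7]
grip_width: 0.0003
finger_force: 0.0
```

Run:
```python
from fit import *
a=at(C['top'],t(63,88)[1],.058);b=at(C['top'],t(106,206)[1],.058); print('handle top',a,b,(a+b)/2,np.hypot(*(a-b)[:2]),np.arctan2(*(a-b)[1::-1]))
a=at(C['side'],s(241,51)[1],.058);b=at(C['side'],s(157,72)[1],.058); print('handle side',a,b,(a+b)/2,np.hypot(*(a-b)[:2]),np.arctan2(*(a-b)[1::-1]))
st=r.read_state(); print(st['position'],st['time'],delta(st,[.5754,.289,.34],-1.252))
```

```text
handle top [0.62559004 0.30692236 0.058     ] [0.51516194 0.26901702 0.058     ] [0.57037599 0.28796969 0.058     ] 0.11675264599078568 0.33065608200237134
handle side [0.62816234 0.30756548 0.058     ] [0.52323368 0.27705197 0.058     ] [0.57569801 0.29230873 0.058     ] 0.10927533427576679 0.2829974894171491
[0.57470704 0.1639666  0.35897459] 11.65 ([124.7, -9.7, 18.9], np.float64(1.169))
```

Call:
send_rows --delta_pos '[[125,-11,0],[125,-11,0],[125,-11,0],[125,-11,0],[125,-11,0],[125,-11,0],[125,-11,0],[125,-11,0]]' --angular '[[0,0,1.168],[0,0,1.168],[0,0,1.168],[0,0,1.168],[0,0,1.168],[0,0,1.168],[0,0,1.168],[0,0,1.168]]' --gripper 0.7

```text
time: 12.45
position: [0.5742, 0.2887, 0.3568]
orientation: [[0.952, 0.307, -0.004], [0.307, -0.952, -0.002], [-0.004, 0.001, -1.0]]
contact_force: [0.6, 0.8, 0.9]
grip_width: 0.0624
finger_force: 0.0
```

Call:
send_rows --delta_pos '[[0,0,0],[0,0,0]]' --angular '[[0,0,0],[0,0,0]]'

```text
time: 12.65
position: [0.5744, 0.289, 0.3579]
orientation: [[0.949, 0.317, -0.002], [0.317, -0.949, -0.001], [-0.003, 0.001, -1.0]]
contact_force: [-0.9, -0.2, -0.2]
grip_width: 0.0644
finger_force: 0.0
```

Run:
```python
from h import *
st=r.read_state(); print(st['position'],st['q'],st['grip_width'],delta(st,[.574,.2895,.223],-1.252))
```

```text
[0.57436859 0.28897823 0.35793479] [ 4.63849259e-01  4.25945011e-01  1.63450999e+00 -1.67827100e-04
  1.08388290e+00  1.71243970e+00] 0.06443917514698695 ([0.2, -0.7, 134.9], np.float64(0.003))
```

Call:
send_rows --delta_pos '[[0,0,40],[0,0,80],[0,0,115],[0,0,130],[0,0,134],[0,0,134]]' --angular '[[0,0,0],[0,0,0],[0,0,0],[0,0,0],[0,0,0],[0,0,0]]'

```text
time: 13.25
position: [0.5749, 0.2896, 0.2259]
orientation: [[0.949, 0.314, -0.0], [0.314, -0.949, -0.0], [-0.0, 0.0, -1.0]]
contact_force: [0.2, 0.0, -0.1]
grip_width: 0.0639
finger_force: 0.0
```

Call:
send_rows --delta_pos '[[0,0,0],[0,0,0],[0,0,0],[0,0,0],[0,0,0],[0,0,0],[0,0,0],[0,0,0]]' --angular '[[0,0,0],[0,0,0],[0,0,0],[0,0,0],[0,0,0],[0,0,0],[0,0,0],[0,0,0]]' --gripper 0 --squeeze 40

```text
time: 14.05
position: [0.5747, 0.2898, 0.226]
orientation: [[0.95, 0.313, 0.0], [0.313, -0.95, 0.001], [0.001, -0.0, -1.0]]
contact_force: [-1.9, 2.8, 3.7]
grip_width: 0.0178
finger_force: 40.0
```

Call:
send_rows --delta_pos '[[0,0,-20],[0,0,-45],[0,0,-80],[0,0,-110],[0,0,-110],[0,0,-110]]' --angular '[[0,0,0],[0,0,0],[0,0,0],[0,0,0],[0,0,0],[0,0,0]]'

```text
time: 14.65
position: [0.5743, 0.2891, 0.3348]
orientation: [[0.95, 0.313, -0.0], [0.313, -0.95, -0.001], [-0.001, 0.0, -1.0]]
contact_force: [0.2, -0.1, -4.4]
grip_width: 0.0177
finger_force: 40.0
```

Run:
```python
from h import *
st=r.read_state(); print(st['position'],st['grip_width'],delta(st,[.5624,.022,.333],-1.654))
```

```text
[0.57433348 0.28912653 0.33480084] 0.017661061247020167 ([-95.0, 249.9, 2.0], np.float64(0.402))
```

Call:
send_rows --delta_pos '[[-95,250,0],[-95,250,0],[-95,250,0],[-95,250,0],[-95,250,0],[-95,250,0],[-95,250,0],[-95,250,0]]' --angular '[[0,0,0.402],[0,0,0.402],[0,0,0.402],[0,0,0.402],[0,0,0.402],[0,0,0.402],[0,0,0.402],[0,0,0.402]]'

```text
time: 15.45
position: [0.5622, 0.0221, 0.3338]
orientation: [[0.996, -0.084, -0.003], [-0.084, -0.996, 0.0], [-0.003, 0.0, -1.0]]
contact_force: [0.4, -0.4, -3.3]
grip_width: 0.0174
finger_force: 40.0
```

Call:
send_rows --delta_pos '[[0,0,10],[0,0,20],[0,0,25],[0,0,25],[0,0,25]]' --angular '[[0,0,0],[0,0,0],[0,0,0],[0,0,0],[0,0,0]]'

```text
time: 15.95
position: [0.5628, 0.0227, 0.3104]
orientation: [[0.997, -0.082, -0.0], [-0.082, -0.997, -0.0], [-0.0, 0.0, -1.0]]
contact_force: [-0.5, 0.2, -4.3]
grip_width: 0.0178
finger_force: 40.0
```

Run:
```python
from h import *
st=r.read_state(); print(st['position'],st['orientation'].round(4) if hasattr(st['orientation'],'round') else st['orientation'],delta(st,[.5624,.022,.31],-1.654))
c=snap('side'); cv2.imwrite('pics/s3.png',cv2.resize(c['frame'][210:325,240:360,::-1],None,fx=5,fy=5,interpolation=cv2.INTER_CUBIC))
c=snap('top'); g=c['frame'][150:270,240:360,::-1]
cv2.imwrite('pics/t3.png',cv2.convertScaleAbs(cv2.resize(g,None,fx=5,fy=5,interpolation=cv2.INTER_CUBIC),alpha=1.6))
```

```text
[0.56281224 0.0226869  0.31043314] [[ 9.966e-01 -8.250e-02 -4.000e-04]
 [-8.250e-02 -9.966e-01 -0.000e+00]
 [-4.000e-04  0.000e+00 -1.000e+00]] ([-0.4, 0.7, 0.4], np.float64(0.001))
```

View pics/s3.png

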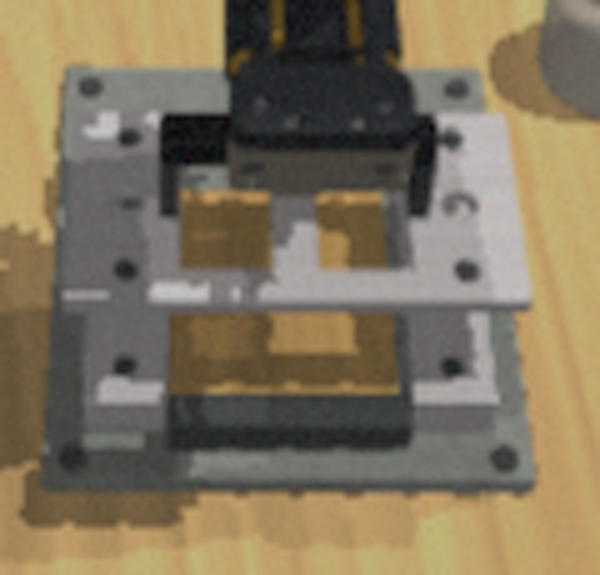

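View pics/t3.png

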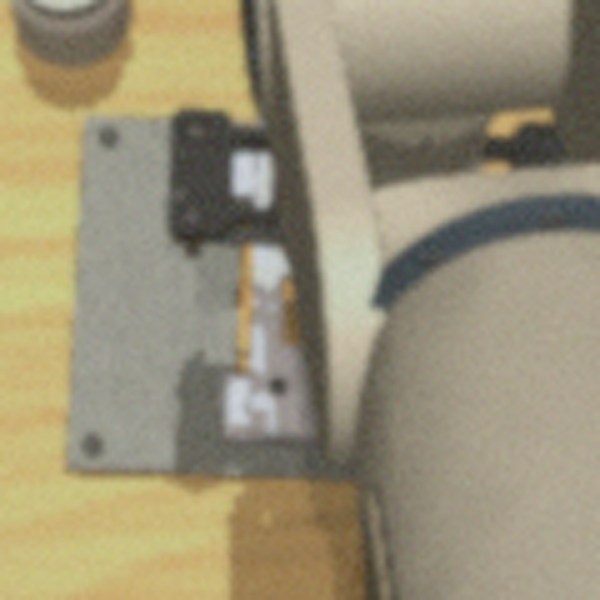

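Run:
```python
from h import *
c=snap('side'); u=lambda x,y:(240+(x+.5)/5-.5,210+(y+.5)/5-.5)
st=r.read_state(); zt=st['position'][2]-.226+.008
P=[at(c,u(*p),zt) for p in[(128,137),(450,138),(466,270),(125,270)]]
print(np.round(P,4),np.mean(P,0)); print('holes',at(c,u(130,203),zt),at(c,u(460,205),zt))
H=[at(c,u(162,116),zt+.05),at(c,u(435,116),zt+.05)];print('handle',H,np.mean(H,0))
print('corner',at(c,u(530,302),zt),at(c,u(503,113),zt)); a=-.083;Rm=np.array([[np.cos(a),-np.sin(a)],[np.sin(a),np.cos(a)]])
print('expected corners',[(st['position'][:2]+Rm@v).round(4) for v in([.095,-.05],[.095,.05])],st['position'])
```

```text
[[ 0.4952  0.0636  0.0931]
 [ 0.6346  0.0523  0.0931]
 [ 0.6288 -0.0179  0.0931]
 [ 0.4896 -0.0069  0.0931]] [0.56203243 0.02278886 0.09306643]
holes [0.49380162 0.02748074 0.09306643] [0.63232616 0.01556922 0.09306643]
handle [array([0.50772581, 0.0317114 , 0.14306643]), array([0.6179384 , 0.0231976 , 0.14306643])] [0.5628321  0.0274545  0.14306643]
corner [ 0.65173353 -0.03558821  0.09306643] [0.66034637 0.06462478 0.09306643]
expected corners [array([ 0.6535, -0.0353]), array([0.6618, 0.0643])] [0.56297708 0.02239659 0.31106643]
```

Call:
send_rows --delta_pos '[[0,0,5],[0,0,10],[0,0,15],[0,0,20],[0,0,24],[0,0,28],[0,0,28]]' --angular '[[0,0,0.001],[0,0,0.001],[0,0,0.001],[0,0,0.001],[0,0,0.001],[0,0,0.001],[0,0,0.001]]'

```text
time: 16.8
position: [0.5626, 0.0223, 0.282]
orientation: [[0.996, -0.084, -0.001], [-0.084, -0.996, -0.0], [-0.001, 0.0, -1.0]]
contact_force: [-0.0, 0.9, -4.6]
grip_width: 0.0177
finger_force: 40.0
```

Call:
send_rows --delta_pos '[[0,0,4],[0,0,8],[0,0,12],[0,0,15],[0,0,18],[0,0,20],[0,0,21],[0,0,21]]' --angular '[[0,0,0],[0,0,0],[0,0,0],[0,0,0],[0,0,0],[0,0,0],[0,0,0],[0,0,0]]'

```text
time: 17.6
position: [0.5627, 0.0224, 0.262]
orientation: [[0.996, -0.084, -0.0], [-0.084, -0.996, 0.0], [-0.0, -0.0, -1.0]]
contact_force: [-2.6, 0.4, 1.1]
grip_width: 0.0175
finger_force: 40.0
```

Call:
send_rows --delta_pos '[[0,0,1],[0,0,1],[0,0,1]]' --angular '[[0,0,0],[0,0,0],[0,0,0]]'

```text
time: 17.9
position: [0.5627, 0.0223, 0.262]
orientation: [[0.996, -0.084, 0.0], [-0.084, -0.996, 0.0], [0.0, -0.0, -1.0]]
contact_force: [-6.2, -0.0, 13.5]
grip_width: 0.0178
finger_force: 40.0
```

Call:
send_rows --delta_pos '[[0,0,0],[0,0,0],[0,0,0],[0,0,0],[0,0,0],[0,0,-15],[0,0,-50],[0,0,-90]]' --angular '[[0,0,0],[0,0,0],[0,0,0],[0,0,0],[0,0,0],[0,0,0],[0,0,0],[0,0,0]]' --gripper 0.6

```text
time: 18.7
position: [0.5623, 0.0223, 0.3505]
orientation: [[0.996, -0.084, -0.003], [-0.084, -0.996, -0.0], [-0.003, 0.0, -1.0]]
contact_force: [0.6, 1.0, 0.3]
grip_width: 0.0558
finger_force: 0.0
```

Run:
```python
from h import *
st=r.read_state(); print(st['position'],st['grip_width'],st['time'],delta(st,[.561,-.209,.36],-.269))
```

```text
[0.56227308 0.02226033 0.35048018] 0.055839724800869815 18.7 ([18.2, 230.6, -9.5], np.float64(-1.386))
```

Call:
send_rows --delta_pos '[[18,231,-10],[18,231,-10],[18,231,-10],[18,231,-10],[18,231,-10],[18,231,-10],[18,231,-10],[18,231,-10]]' --angular '[[0,0,-1.2],[0,0,-1.2],[0,0,-1.2],[0,0,-1.2],[0,0,-1.2],[0,0,-1.2],[0,0,-1.2],[0,0,-1.2]]' --gripper 0.8

```text
time: 19.5
position: [0.5611, -0.2101, 0.3605]
orientation: [[0.476, 0.88, -0.0], [0.88, -0.476, 0.0], [-0.0, -0.0, -1.0]]
contact_force: [-0.7, 0.1, 0.4]
grip_width: 0.0733
finger_force: 0.0
```

Run:
```python
from h import *
st=r.read_state(); print(st['position'],st['grip_width'],st['time'],delta(st,[.561,-.209,.268],-.269))
c=snap('top'); cv2.imwrite('pics/t4.png',cv2.convertScaleAbs(cv2.resize(c['frame'][150:270,240:360,::-1],None,fx=5,fy=5,interpolation=cv2.INTER_CUBIC),alpha=1.6))
c=snap('side'); cv2.imwrite('pics/s4.png',cv2.resize(c['frame'][200:420,220:440,::-1],None,fx=2.7,fy=2.7,interpolation=cv2.INTER_CUBIC))
```

```text
[ 0.56109481 -0.21010615  0.3604572 ] 0.07328512714455535 19.5 ([0.9, -0.6, 92.5], np.float64(-0.227))
```

View pics/s4.png

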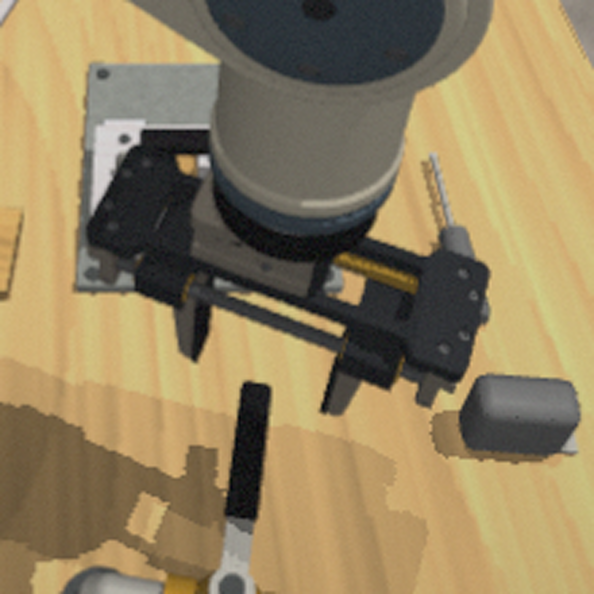

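Call:
send_rows --delta_pos '[[1,-1,0],[1,-1,0],[1,-1,20],[1,-1,60],[1,-1,88],[1,-1,92],[1,-1,92]]' --angular '[[0,0,-0.15],[0,0,-0.227],[0,0,-0.227],[0,0,-0.227],[0,0,-0.227],[0,0,-0.227],[0,0,-0.227]]'

```text
time: 20.3
position: [0.5609, -0.2079, 0.2683]
orientation: [[0.272, 0.962, -0.001], [0.962, -0.272, 0.001], [0.0, -0.002, -1.0]]
contact_force: [0.8, 0.4, -0.6]
grip_width: 0.0734
finger_force: 0.0
```

Call:
send_rows --delta_pos '[[0,0,0],[0,0,0],[0,0,0],[0,0,0],[0,0,0],[0,0,0],[0,0,0],[0,0,0]]' --angular '[[0,0,0],[0,0,0],[0,0,0],[0,0,0],[0,0,0],[0,0,0],[0,0,0],[0,0,0]]' --gripper 0 --squeeze 8

```text
time: 21.1
position: [0.5609, -0.208, 0.2687]
orientation: [[0.27, 0.963, -0.0], [0.963, -0.27, 0.0], [-0.0, -0.0, -1.0]]
contact_force: [-0.3, 1.1, 1.1]
grip_width: 0.0199
finger_force: 8.0
```

Call:
send_rows --delta_pos '[[-0.3,-8.4,0],[-1.3,-16.7,0],[-3,-24.9,0],[-5.5,-33,0],[-8.6,-40.7,0],[-12.4,-48.2,0],[-16.8,-55.3,0],[-21.8,-62.1,0]]' --angular '[[0,0,-0.084],[0,0,-0.171],[0,0,-0.258],[0,0,-0.345],[0,0,-0.432],[0,0,-0.519],[0,0,-0.607],[0,0,-0.694]]'

```text
time: 21.9
position: [0.4955, -0.2127, 0.2688]
orientation: [[-0.411, 0.911, 0.002], [0.911, 0.411, -0.001], [-0.002, 0.001, -1.0]]
contact_force: [3.3, -4.7, -3.9]
grip_width: 0.0197
finger_force: 8.0
```

Call:
send_rows --delta_pos '[[-0.3,-8.4,0],[-1.3,-16.7,0],[-3,-24.9,0],[-5.5,-33,0],[-8.6,-40.7,0],[-12.4,-48.2,0],[-16.8,-55.3,0],[-21.8,-62.1,0]]' --angular '[[0,0,-0.084],[0,0,-0.171],[0,0,-0.258],[0,0,-0.345],[0,0,-0.432],[0,0,-0.519],[0,0,-0.607],[0,0,-0.694]]'

```text
time: 22.7
position: [0.4478, -0.258, 0.2688]
orientation: [[-0.899, 0.438, 0.002], [0.438, 0.899, -0.001], [-0.002, 0.0, -1.0]]
contact_force: [3.9, -1.7, -3.4]
grip_width: 0.0198
finger_force: 8.1
```

Run:
```python
from h import *
st=r.read_state(); print(st['position'],st['grip_width'],st['contact_force'])
S=np.array([.536,-.302]); p=st['position'][:2]-S; print(np.hypot(*p),np.arctan2(p[1],p[0])-1.317, st['orientation'])
```

```text
[ 0.44780954 -0.25804281  0.26879726] 0.019845187472237184 [ 3.87363407 -1.68620856 -3.35818357]
0.09853827544506033 1.362197993835806 [[-8.98991006e-01  4.37962902e-01  1.91510977e-03]
 [ 4.37962356e-01  8.98993025e-01 -7.17974232e-04]
 [-2.03611640e-03  1.93293609e-04 -9.99997908e-01]]
```

Call:
send_rows --delta_pos '[[-0.3,-7,0],[-1.1,-14,0],[-2.2,-20.5,0],[-2.7,-23,0],[-2.7,-24,0],[-2.7,-24,0]]' --angular '[[0,0,-0.07],[0,0,-0.14],[0,0,-0.21],[0,0,-0.23],[0,0,-0.23],[0,0,-0.23]]'

```text
time: 23.3
position: [0.4403, -0.279, 0.2687]
orientation: [[-0.974, 0.227, 0.003], [0.227, 0.974, 0.003], [-0.002, 0.004, -1.0]]
contact_force: [10.3, 13.8, -0.1]
grip_width: 0.0225
finger_force: 8.1
```

Run:
```python
from h import *
st=r.read_state(); print(st['position'],st['grip_width'],st['contact_force'])
S=np.array([.536,-.302]); p=st['position'][:2]-S; print(np.hypot(*p),np.arctan2(p[1],p[0])-1.317)
```

```text
[ 0.44032696 -0.27898396  0.26871014] 0.022450059823495534 [10.25018509 13.82761075 -0.0902879 ]
0.09840258439862892 1.5885090583746513
```

Call:
send_rows --delta_pos '[[0,0,0],[0,0,0],[0,0,0],[0,0,0],[0,0,-20],[0,0,-60],[0,0,-100],[0,0,-130]]' --angular '[[0,0,0],[0,0,0],[0,0,0],[0,0,0],[0,0,0],[0,0,0],[0,0,0],[0,0,0]]' --gripper 0.7

```text
time: 24.1
position: [0.4393, -0.2805, 0.401]
orientation: [[-0.974, 0.225, 0.001], [0.225, 0.974, -0.001], [-0.001, -0.001, -1.0]]
contact_force: [0.8, -0.1, 0.0]
grip_width: 0.0641
finger_force: 0.0
```

Call:
send_rows --delta_pos '[[100,-200,-30],[100,-200,-30],[100,-200,-30],[100,-200,-30],[100,-200,-30],[100,-200,-30],[100,-200,-30],[100,-200,-30]]' --angular '[[0,0,0],[0,0,0],[0,0,0],[0,0,0],[0,0,0],[0,0,0],[0,0,0],[0,0,0]]'

```text
time: 24.9
position: [0.2973, -0.4519, 0.4284]
orientation: [[-0.975, 0.224, -0.0], [0.224, 0.975, 0.001], [0.0, 0.001, -1.0]]
contact_force: [-0.0, 0.3, 0.5]
grip_width: 0.0644
finger_force: 0.0
```

Run:
```python
from h import *
st=r.read_state(); print(st['position'],st['contact_force'])
a=snap('top')['frame'][150:270,230:440,::-1]; b=snap('side')['frame'][200:420,220:440,::-1]
g=cv2.convertScaleAbs(cv2.resize(a,(420,240),interpolation=cv2.INTER_CUBIC),alpha=1.6); g=cv2.copyMakeBorder(g,0,330-240,0,0,0)
# larger layout
a=cv2.convertScaleAbs(cv2.resize(a,(440,251),interpolation=cv2.INTER_CUBIC),alpha=1.6); a=cv2.copyMakeBorder(a,0,109,0,0,0)
cv2.imwrite('pics/end.png',np.hstack([a,cv2.resize(b,(360,360),interpolation=cv2.INTER_CUBIC)]))
```

```text
[ 0.29733857 -0.45194875  0.42836574] [-0.04267071  0.30478159  0.52659646]
```

View pics/end.png

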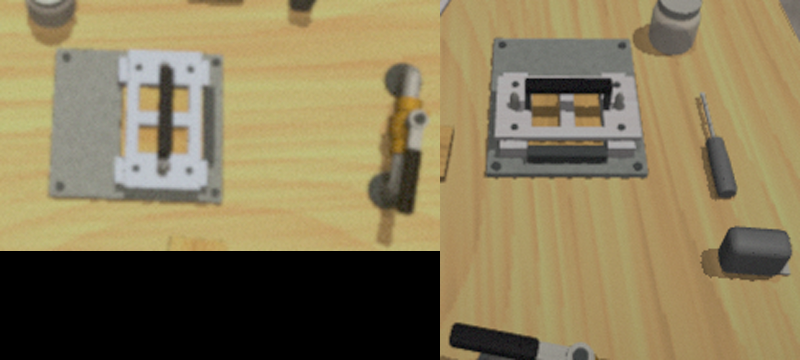

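The template lies flat with both pins through it ((515,100) and (619,103)), and the lever lies along the pipe. I'll check the lever angle, then hand in.

Run:
```python
from h import *
c=snap('side'); k=360/220
u=lambda x,y:(220+(x-440)/k,200+y/k)
a=at(c,u(452,333),.1);b=at(c,u(581,354),.1);print(a,b,np.arctan2(*(a-b)[1::-1])-1.317,np.hypot(*(a-b)[:2]))
c=snap('top');v=lambda x,y:(230+x*210/440,150+y*210/440)
a=at(c,v(405,212),.1);b=at(c,v(418,118),.1);print(a,b,np.arctan2(*(a-b)[1::-1])-1.317,np.hypot(*(a-b)[:2]))
```

```text
[ 0.41609582 -0.27197123  0.1       ] [ 0.53512935 -0.30048575  0.1       ] 1.5894729007500767 0.12240121952810334
[ 0.41694707 -0.271093    0.1       ] [ 0.5369403 -0.3028037  0.1      ] 1.5662284158142337 0.12411263086630839
```

```bash
python3 -c "
from rig import r
print(r.close_job())"
```

```text
the job is handed in; nothing more can be done
None
```

I handed the job in at about 25 s, verdict not shown: the air was shut first, the board pushed home, the template set flat on both pins and the air turned fully on again (lever measured at about 1.57 to 1.59 rad); I steered clear of the jar, screwdriver and tape measure.

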